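Lock the gas cartridge and set the kettle on the burner

TASK

Get the portable gas burner on the kitchen table ready. First turn the cartridge's lock collar by its lever, clockwise seen from above, until the lever points at the raised bar mark, and not past it. Then set the kettle down squarely in the middle of the burner's pan prongs, keeping it upright and without dropping it, leave the collar locked and leave the other things on the table where they are.

Things in the scene. Friction and masses are not known exactly. Their poses are not given: they have to be found in the camera images.
- stove: White tabletop gas burner, fixed to the table, a low box 220 (x) x 360 (y) x 80 mm high. Origin: centre of its underside on the table; its own x axis points away from its control knob, z up. Its flat deck is 80 mm up. On its -y half are the pan prongs, on its +y half the cartridge neck with the lock collar.
- trivet (a point): Centre of the pan support, level with the tops of the prongs, 100 mm above the table: four dark steel radial prongs, 6 mm wide, reaching from 26 to 72 mm from this centre. The burner head between them is 8 mm lower. It lies at (0, -100, 100) mm in the stove frame.
- collar_axis (a point): Point on the vertical axis of the lock collar, at deck height (80 mm): (0, 50, 80) mm in the stove frame. The aluminium cartridge top inside the collar, 60 mm wide, rises 40 mm above this point.
- collar (a joint): Angle (rad) of the captive dark steel lock collar (96 mm across, 20 mm high, just above the deck) about its vertical axis. 0: lever at the round button (open), along the stove's -x; it grows clockwise seen from above; at 1.4 the lever points straight at the raised bar (locked); travel ends at 1.85. It turns stiffly (about 2 N at the lever) and stays where left.
- lever_tip (a point): Centre of the top of the collar lever's upright paddle, 75 mm from the collar axis and 138 mm above the table. The paddle is 26 mm radially, 12 mm thick, and rises from 94 to 138 mm above the table; it stands on an arm 16 mm wide that reaches 88 mm from the axis.
- lock_mark (a point): Centre of the top of the locked mark: a straight raised bar, 32 mm long radially, 9 mm wide, 5 mm high, fixed on the deck 94 to 126 mm from the collar axis (this point at 110 mm). The open mark is a round button 12 mm wide.
- kettle: Steel kettle with a wooden top handle and a spout, loose, about 0.6 kg. Origin: centre of its flat underside; x points towards the spout, z up. Largest diameter 136 mm, bottom 130 mm, the lid's top 97 mm above the bottom; the spout reaches 109 mm from the axis; whole height 161 mm.
- kettle_handle (a point): Middle of the kettle's top handle: a straight round wooden bar 18 mm thick and 76 mm long along the kettle's x axis, 152 mm above the kettle's bottom, with 46 mm free beneath it.
- mug: White mug, 76 mm wide, 90 mm high, a bystander. Origin: centre of its underside.
- jar: Amber glass jar with a steel cap, 80 mm wide, 110 mm high, a bystander. Origin: centre of its underside.
- spoon: Wooden spoon, 200 mm long along its x axis, a bystander lying on the table. Origin: its middle, underneath.
Mind the look-alikes: they are no part of the job. Several things have the shape of the kettle; the one meant has the colours described above.

How it is judged:
By the outcome, as a careful person would: the job done as asked, in the order asked, and still so for the second after the job is handed in, with the robot touching nothing.
It also fails if it takes over 64 s, if anything falls off the work surface, if the arm or the gripper's body presses on something with over 40 N, if the wrist force passes 120 N, or if a joint passes its speed limit or range.

ROBOT

A 6-joint arm with a two-finger parallel gripper is mounted at the origin on the work surface. World frame = base frame: x ahead of the robot, y to its left, z up, the work surface at z = 0. Lengths are in m, angles in degrees, forces in N, time in s.
With the tool pointing down it reaches from about 0.25 to 0.725 m from the base axis. Payload 9.7 kg.
Tool frame: the origin (TCP) lies midway between the tips of the shut fingers; the grasp point (between the pads) lies 19 mm behind it; z points along the fingers, y is the line along which they close (so a half turn about z gives the same grasp; the last joint's range is limited). The gripper opens to 85 mm and grips with 20 to 120 N. Pads are 22 mm wide; open, the fingers measure 114 mm over their backs; the gripper's body (76 mm by 85 mm) begins 54 mm behind the grasp point. The pads swing forward as they close: fully open they stand 13 mm farther back than shut.
Start: joints at [-72.25, 4.979, 10.078, 95.1, 0, 90], TCP at [0.168, -0.524, 0.231] pointing down, gripper open.
Joint ranges: [-179.16, 179.16], [-48.56, 103.87], [-65.8, 70.77], [-126.05, 130.52], [-82.76, 87.17], [-180, 180]. Speed limits (degrees/s): [127.2, 127.2, 147.25, 180, 180, 180].

INTERFACE

Orientations are given as [roll, pitch, yaw] about the fixed x, y, z axes, in that order (R = Rz(yaw) Ry(pitch) Rx(roll)).
In Python, from workcell import readout, imaging, bot, spotter gives the robot as it stands.
- The arm moves only by the shell command python3 -m jog 'ROWS' [FORCE]. ROWS is JSON, a list of rows, each an object with "rotation": the turn, a rotation vector about the world's x, y, z in degrees, a list of three; "translation": the shift along the world's x, y, z in mm, a list of three; "grip": the finger opening in mm, from 0 to 85.4. In form: [{"rotation": [wx, wy, wz], "translation": [dx, dy, dz], "grip": grip}, ...]. A call has 1 to 20 rows; each row is the pose to reach, as a shift and turn from the pose commanded when the call began; what a row does not reach only later rows make up. A row lasts 1/10 s, in which the tool goes at most 50 mm and 8.59 degrees, less where a joint would pass 70% of its speed; a pose out of reach is approached as far as the arm can. A call with a gripper value outside its range is refused whole. The fingers move at their own pace and stop on an object; FORCE is the grip in N (left out, the last holds). Time passes only in rows, so rows that repeat a pose let the fingers close. It gives the time, the measured TCP pose, the force, the opening and the grip force at its end, in the units of the state.
- readout.get_obs(): the state, without advancing time (a new reading comes with each control period).
- imaging.camera(name): name is "scene" or "top" or "wrist"; returns (picture, depth): 384x512x3 uint8, red, green, blue; 384x512 float32, m along the optical axis (not along the pixel's ray), 0 where there is no reading.
- imaging.camera_info(name): a dict with "vertical_fov" (degrees; the focal length in pixels is half the picture's height over the tangent of half this angle, whatever the lens; pixels are square), "cx", "cy" (the principal point, pixels), "extrinsics" (4x4, takes a point from camera to world coordinates); the wrist camera has in their place "tool_from_camera" (4x4, takes a point from camera to tool coordinates, whose origin is the TCP and whose axes are the flange's). Camera axes: x right, y down, z forward; pixel columns grow to the right and rows downward; lengths in m; the calibration is good to about 2 mm. The wrist camera is an equidistant fisheye: a pixel r from the principal point sees the ray r / f radians off the axis. A picture is of the moment at which its call begins: read the wrist's pose just before it. camera_info takes no time and is no camera call.
- bot.job_done(): hands the job in; it is judged then, once.
Trained networks look in the newest picture that a camera, given by its name, has taken for a name from the list of things; names that differ only in an ending like _2 or _b are one class to them, and where a whole thing is asked for, a point or a joint stands for the part that bears it (a point fixed in the world has none). Each returns a list of dicts, best first, with "confidence" (0 to 1); they miss things now and then, are a little off and sometimes report something else, mostly with a low value. They report only what shows in the picture. A call takes as long as a camera call. They do not tell look-alikes from the thing itself.
- spotter.spot_in(camera, target): "box" ([centre column, centre row, width, height] in pixels, round what is visible of it).
- spotter.mark_of(camera, target): "uv" ([column, row] in pixels: a listed point, or the origin of a listed thing).
The state is a dict: "time": time; "q": joint angles; "qd": joint speeds; "joint_efforts": joint torques, N m; "ee_pos": TCP position; "tcp_rot": TCP orientation; "wrist_force": force on the tool from outside, world axes, zero at the start; "torque": the same for the moment, N m; "opening": finger opening in m; "grasp_force": force on a finger pad.
Only numpy, scipy, OpenCV 4.12 (cv2) and the standard library are available. Lean on these libraries where they do the work, as an engineer would, in place of code of your own. Each camera call takes 0.05 s, during which the arm holds its last target. There are 200 camera calls.

## Working session

There is one attempt and no reset: what is moved stays moved. The work goes in short steps, Python scripts to look and compute and a shell command to move; the robot and the scene stay as the last step left them, time stands still between calls to the robot, and variables do not carry over. Pictures are saved under pics/ and viewed, at most 13 in all, crops included, and the job is handed in when it is done.

```bash
mkdir -p pics
cat > h.py <<'E'
import numpy as np, cv2
from workcell import readout, imaging, bot, spotter
def f_of(i): return 192/np.tan(np.radians(i["vertical_fov"])/2)
def world(name,uv,depth):
    i=imaging.camera_info(name); f=f_of(i); T=np.array(i["extrinsics"])
    uv=np.atleast_2d(uv).astype(float); d=np.atleast_1d(depth)
    p=np.c_[(uv[:,0]-i["cx"])/f*d,(uv[:,1]-i["cy"])/f*d,d,np.ones(len(d))]
    return (p@T.T)[:,:3]
def at_z(name,uv,z):
    a=world(name,uv,1.0)[0]; o=np.array(imaging.camera_info(name)["extrinsics"])[:3,3]
    return o+(a-o)*(z-o[2])/(a[2]-o[2])
def save(n,img): cv2.imwrite("pics/"+n,cv2.cvtColor(img,cv2.COLOR_RGB2BGR))
E
python3 - <<'E'
from h import *
ims=[]
for c in("top","scene"):
    p,d=imaging.camera(c); save(c+"0.png",p); np.save(c+"0.npy",d)
    i=imaging.camera_info(c); print(c,i["vertical_fov"],np.round(i["extrinsics"],3).tolist())
    for t in("stove","trivet","collar_axis","lever_tip","lock_mark","kettle","kettle_handle","mug","jar","spoon"):
        print(t,[(np.round(r["uv"],1).tolist(),round(r["confidence"],2)) for r in spotter.mark_of(c,t)[:4]])
E
```

```text
top 42.269389091263285 [[0.007, -0.99, 0.14, 0.325], [-1.0, -0.006, 0.006, -0.079], [-0.005, -0.141, -0.99, 1.584], [0.0, 0.0, 0.0, 1.0]]
stove [([175.2, 203.1], 0.61)]
trivet [([207.9, 202.1], 0.55)]
collar_axis []
lever_tip [([140.2, 220.6], 0.64)]
lock_mark [([121.8, 197.4], 0.71)]
kettle [([306.3, 207.6], 0.89), ([303.6, 283.3], 0.73), ([375.5, 210.6], 0.68), ([229.6, 120.1], 0.22)]
kettle_handle [([389.5, 128.0], 0.95), ([391.2, 201.5], 0.89), ([311.7, 288.4], 0.81), ([307.3, 199.0], 0.75)]
mug [([230.0, 117.1], 0.83)]
jar [([181.2, 123.0], 0.73)]
spoon [([310.0, 129.3], 0.89)]
scene 49.629316535848105 [[-0.627, 0.532, -0.569, 1.322], [0.779, 0.409, -0.476, 0.624], [-0.02, -0.741, -0.671, 1.074], [0.0, 0.0, 0.0, 1.0]]
stove [([319.9, 255.6], 0.73), ([225.8, 284.1], 0.17)]
trivet [([297.3, 219.3], 0.76)]
collar_axis [([331.0, 245.7], 0.79)]
lever_tip [([354.2, 225.4], 0.59)]
lock_mark [([365.8, 259.2], 0.98)]
kettle [([227.4, 205.4], 0.83), ([184.8, 180.6], 0.78), ([270.7, 169.9], 0.71), ([139.6, 207.4], 0.63)]
kettle_handle [([182.2, 149.8], 0.98), ([133.3, 179.9], 0.9), ([266.0, 143.0], 0.89)]
mug [([223.8, 285.7], 0.69)]
jar [([273.7, 303.2], 0.57)]
spoon [([177.7, 241.4], 0.84)]
```

View pics/top0.png

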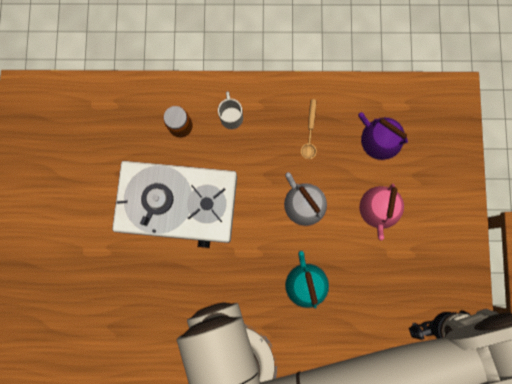

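View pics/scene0.png

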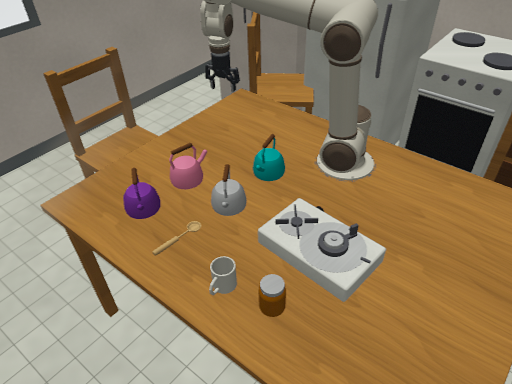

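Run:
```python
from h import *
p=cv2.cvtColor(cv2.imread("pics/top0.png"),cv2.COLOR_BGR2RGB); d=np.load("top0.npy")
print(imaging.camera_info("top")["cx"],f_of(imaging.camera_info("top")))
vv,uu=np.mgrid[:384,:512]
P=world("top",np.c_[uu.ravel(),vv.ravel()],d.ravel()).reshape(384,512,3); np.save("P.npy",P)
print("table z",np.median(P[250:280,120:200,2]))
box=np.zeros((384,512),bool); box[155:252,105:245]=1
m=box&(P[...,2]>.06)&(P[...,2]<.16)
(c,s,a)=cv2.minAreaRect((P[m][:,:2]*1000).astype(np.float32)); print("stove rect",c,s,a,"deckz",np.median(P[m][:,2]))
m2=box&(P[...,2]>.125)&(P[...,2]<.15); print("lever top px",m2.sum(),P[m2].mean(0),P[m2].min(0),P[m2].max(0))
m3=box&(P[...,2]>.108)&(P[...,2]<.123); print("cartridge", cv2.minEnclosingCircle((P[m3][:,:2]*1000).astype(np.float32)),m3.sum())
m4=box&(P[...,2]>.093)&(P[...,2]<.105);q=m4&(uu>180); print("prongs",P[q].mean(0),cv2.minEnclosingCircle((P[q][:,:2]*1000).astype(np.float32)))
dark=box&(p.sum(2)<260)&(uu<135); print("bar",dark.sum(),P[dark].mean(0))
kb=np.zeros_like(box); kb[165:235,275:335]=1
h=kb&(P[...,2]>.14)&(P[...,2]<.18); H=P[h]; print("handle",h.sum(),H.mean(0),H.max(0),H.min(0))
e=np.cov((H[:,:2]*1000).T.astype(float)); w,v=np.linalg.eigh(e); print(w,v[:,1])
b=kb&(P[...,2]>.01)&(P[...,2]<.1); print("body",cv2.minAreaRect((P[b][:,:2]*1000).astype(np.float32)),P[b].mean(0))
l=kb&(P[...,2]>.05)&(P[...,2]<.11); print("mid",cv2.minEnclosingCircle((P[l&(vv>190)][:,:2]*1000).astype(np.float32)))
for n,uv in(("mug",(230,113)),("jar",(177,115)),("sp",(310,125)),("teal",(307,286)),("pink",(381,207)),("knob",(204,243))): print(n,P[uv[1],uv[0]].round(3))
a=cv2.resize(p[155:255,105:240],None,fx=5,fy=5,interpolation=cv2.INTER_CUBIC)[:500,:400*2]
b=cv2.resize(p[165:240,275:335],None,fx=2,fy=2)
c=np.zeros((600,800,3),np.uint8); a=a[:, :675]; c[:500,:675]=a; c[450:600,680:800]=b; save("crop.png",c)
```

```text
257.4982046211355 496.68393237507854
table z -0.000846325304746598
stove rect (489.96923828125, 187.44029235839844) (362.0682678222656, 242.67315673828125) 84.97163391113281 deckz 0.08000016505568874
lever top px 43 [0.43728905 0.26417015 0.13515165] [0.42287098 0.23448258 0.12595786] [0.51264433 0.27379957 0.14198997]
cartridge ((470.0867919921875, 164.1669158935547), 111.1004867553711) 298
prongs [0.49192654 0.08511427 0.09827073] ((491.69573974609375, 86.08106994628906), 72.08415222167969)
bar 26 [0.54933111 0.37285618 0.034677  ]
handle 203 [ 0.49723708 -0.21888825  0.15778423] [ 0.5397989  -0.18522966  0.17134256] [ 0.45443277 -0.25191544  0.14033444]
[ 24.99485205 776.39230445] [-0.81070943 -0.58544873]
body ((525.8602905273438, -219.11734008789062), (190.31985473632812, 133.39389038085938), 0.06851433217525482) [ 0.49417879 -0.209444    0.0755844 ]
mid ((497.4084777832031, -219.2731475830078), 62.41014862060547)
mug [0.797 0.023 0.007]
jar [0.76  0.18  0.108]
sp [ 0.755 -0.237  0.018]
teal [ 0.246 -0.217  0.095]
pink [ 0.481 -0.441  0.095]
knob [0.371 0.093 0.067]
```

View pics/crop.png

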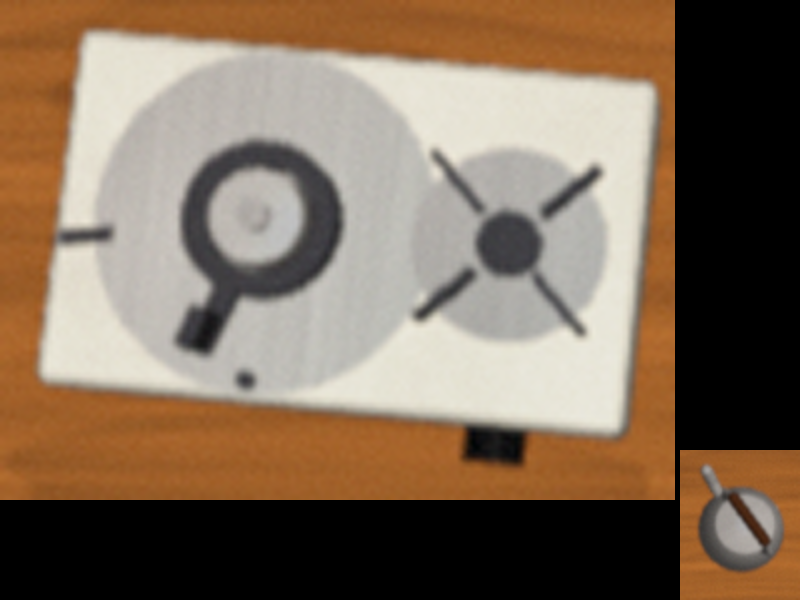

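The steel kettle is the grey one at top pixel (305,204). The look-alikes are teal (307,286), pink (381,207) and purple (383,138). The crop confirms grey steel with a brown handle, the lever partly turned from the round button at crop (245,380), and the bar mark at crop (85,236).

Run:
```python
from h import *
o=readout.get_obs(); print({k:np.round(o[k],3).tolist() for k in("time","q","ee_pos","tcp_rot","wrist_force","opening")})
p=cv2.imread("pics/top0.png"); hsv=cv2.cvtColor(p,cv2.COLOR_BGR2HSV); P=np.load("P.npy")
m=np.zeros((384,512),np.uint8); m[155:252,105:245]=((hsv[...,1]<60)&(hsv[...,2]>90))[155:252,105:245]
m=cv2.morphologyEx(m,cv2.MORPH_CLOSE,np.ones((9,9)))
c=max(cv2.findContours(m,0,2)[0],key=cv2.contourArea)[:,0]
W=np.array([at_z("top",u,.08)[:2]*1000 for u in c],np.float32); print("deck",cv2.minAreaRect(W))
crop=lambda x,y:((x+.5)/5+105-.5,(y+.5)/5+155-.5)
for n,x,y,z in(("bar",85,236,.085),("button",245,380,.085),("burner",509,243,.092),("cartr",256,216,.12),("collar",262,219,.1),("paddle",201,322,.138),("knobmid",495,444,.04)): print(n,at_z("top",crop(x,y),z).round(4))
```

```text
{'time': 1.1, 'q': [-72.25, 4.979, 10.081, 95.1, 0.002, 89.999], 'ee_pos': [0.168, -0.524, 0.231], 'tcp_rot': [179.998, -0.002, 17.751], 'wrist_force': [-0.938, 0.653, 0.582], 'opening': 0.085}
deck ((497.6700134277344, 182.93264770507812), (358.823486328125, 218.5935516357422), 84.94329071044922)
bar [0.4934 0.3441 0.085 ]
button [0.4066 0.2435 0.085 ]
burner [0.4899 0.0852 0.092 ]
cartr [0.502 0.233 0.12 ]
collar [0.5026 0.2335 0.1   ]
paddle [0.4373 0.2591 0.138 ]
knobmid [0.3705 0.0969 0.04  ]
```

```bash
python3 -m jog '[{"rotation":[0,0,8],"translation":[15,45,30],"grip":85},{"rotation":[0,0,16],"translation":[31,92,30],"grip":85},{"rotation":[0,0,24],"translation":[46,138,30],"grip":85},{"rotation":[0,0,32],"translation":[62,184,30],"grip":85},{"rotation":[0,0,40],"translation":[77,230,30],"grip":85},{"rotation":[0,0,48],"translation":[93,276,30],"grip":85},{"rotation":[0,0,56],"translation":[108,322,30],"grip":85},{"rotation":[0,0,64],"translation":[124,368,30],"grip":85},{"rotation":[0,0,72],"translation":[139,414,30],"grip":85},{"rotation":[0,0,80],"translation":[155,460,30],"grip":85},{"rotation":[0,0,88],"translation":[170,506,30],"grip":85},{"rotation":[0,0,96],"translation":[186,552,30],"grip":85},{"rotation":[0,0,104],"translation":[201,598,30],"grip":85},{"rotation":[0,0,112],"translation":[217,644,30],"grip":85},{"rotation":[0,0,120],"translation":[232,690,30],"grip":85},{"rotation":[0,0,128],"translation":[248,736,30],"grip":85},{"rotation":[0,0,136],"translation":[260,770,30],"grip":85},{"rotation":[0,0,139.3],"translation":[265,787,30],"grip":50},{"rotation":[0,0,139.3],"translation":[265,787,30],"grip":50},{"rotation":[0,0,139.3],"translation":[265,787,30],"grip":50}]'
python3 - <<'E'
from h import *
o=readout.get_obs(); print({k:np.round(o[k],3).tolist() for k in("time","q","ee_pos","tcp_rot","wrist_force","opening")})
p,d=imaging.camera("wrist"); save("w1.png",p); np.save("w1.npy",d)
for t in("lever_tip","collar_axis","lock_mark","trivet"): print(t,spotter.mark_of("wrist",t)[:2])
i=imaging.camera_info("wrist"); print(i)
E
```

```text
time: 3.1
ee_pos: [0.4325, 0.2631, 0.2611]
tcp_rot: [-180.0, -0.0, 157.0]
wrist_force: [-0.0, 0.1, 0.5]
opening: 0.05
grasp_force: 0.0
{'time': 3.1, 'q': [31.319, -0.226, 8.034, 98.309, -0.008, 54.307], 'ee_pos': [0.432, 0.263, 0.261], 'tcp_rot': [-179.955, -0.022, 157.012], 'wrist_force': [-0.049, 0.149, 0.484], 'opening': 0.05}
lever_tip [{'uv': [262.6, 187.4], 'confidence': 0.83}]
collar_axis [{'uv': [262.0, 237.4], 'confidence': 0.79}]
lock_mark [{'uv': [341.3, 193.9], 'confidence': 0.9}]
trivet [{'uv': [142.4, 268.5], 'confidence': 0.92}]
{'vertical_fov': 65.70646984690485, 'cx': 254.53692176746833, 'cy': 192.01832212652295, 'tool_from_camera': array([[-4.27179619e-05, -9.59672574e-01, -2.81120168e-01,
         7.19534254e-02],
       [ 9.99999957e-01, -1.22107648e-04,  2.64888148e-04,
         1.29438677e-04],
       [-2.88532813e-04, -2.81120144e-01,  9.59672538e-01,
        -1.43409571e-01],
       [ 0.00000000e+00,  0.00000000e+00,  0.00000000e+00,
         1.00000000e+00]])}
```

View pics/w1.png

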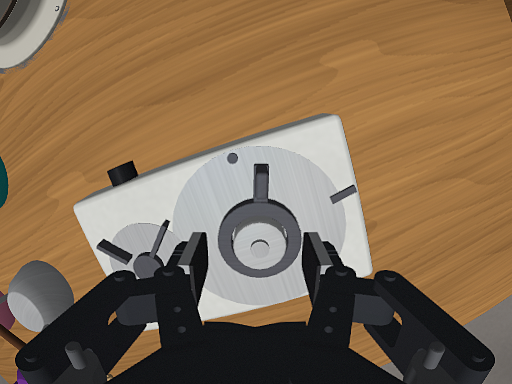

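```bash
cat >> h.py <<'E'
from scipy.spatial.transform import Rotation as Ro
def wrist_at(uv,z,pos,rpy):
    i=imaging.camera_info("wrist"); f=f_of(i); x=np.array([uv[0]-i["cx"],uv[1]-i["cy"]]); r=np.hypot(*x); t=r/f
    ray=np.r_[x/max(r,1e-9)*np.sin(t),np.cos(t)]
    T=np.eye(4); T[:3,:3]=Ro.from_euler("xyz",rpy,degrees=True).as_matrix(); T[:3,3]=pos; T=T@np.array(i["tool_from_camera"])
    v=T[:3,:3]@ray; return T[:3,3]+v*(z-T[2,3])/v[2]
E
python3 - <<'E'
from h import *
o=readout.get_obs()
for n,u,z in(("lever_net",(262.6,187.4),.138),("paddle_img",(261.3,169),.138),("cart",(260,228),.12),("cart_knob",(260,248),.12),("axis_net",(262,237.4),.08),("collar",(260,238),.1),("bar",(343.5,194),.085),("bar_net",(341.3,193.9),.085),("button",(232.5,158),.085),("trivet_net",(142.4,268.5),.1),("burner",(148,264),.092)):
    print(n,wrist_at(u,z,o["ee_pos"],o["tcp_rot"]).round(4))
E
```

```text
lever_net [0.4374 0.2688 0.138 ]
paddle_img [0.4208 0.2745 0.138 ]
cart [0.4816 0.248  0.12  ]
cart_knob [0.5033 0.239  0.12  ]
axis_net [0.5102 0.2395 0.08  ]
collar [0.5011 0.2403 0.1   ]
bar [0.4955 0.3481 0.085 ]
bar_net [0.4944 0.3456 0.085 ]
button [0.4079 0.2471 0.085 ]
trivet_net [0.4857 0.0876 0.1   ]
burner [0.4856 0.0935 0.092 ]
```

```bash
python3 -m jog '[{"rotation":[0,0,0],"translation":[1,2,-40],"grip":50},{"rotation":[0,0,0],"translation":[1,2,-80],"grip":50},{"rotation":[0,0,0],"translation":[1,2,-115],"grip":50},{"rotation":[0,0,0],"translation":[1,2,-140],"grip":50},{"rotation":[0,0,0],"translation":[1,2,-151],"grip":50},{"rotation":[0,0,0],"translation":[1,2,-151],"grip":50},{"rotation":[0,0,0],"translation":[1,2,-151],"grip":30},{"rotation":[0,0,0],"translation":[1,2,-151],"grip":20},{"rotation":[0,0,0],"translation":[1,2,-151],"grip":8},{"rotation":[0,0,0],"translation":[1,2,-151],"grip":5},{"rotation":[0,0,0],"translation":[1,2,-151],"grip":5},{"rotation":[0,0,0],"translation":[1,2,-151],"grip":5}]' 30
```

```text
time: 4.55
ee_pos: [0.4346, 0.2662, 0.112]
tcp_rot: [179.8, 0.1, 157.1]
wrist_force: [-0.1, 3.3, 6.7]
opening: 0.0113
grasp_force: 29.5
```

```bash
python3 -m jog '[{"rotation":[0,0,-3],"translation":[1.7,3.5,0],"grip":5},{"rotation":[0,0,-6],"translation":[3.6,7,0],"grip":5},{"rotation":[0,0,-12],"translation":[7.9,13.6,0],"grip":5},{"rotation":[0,0,-18],"translation":[12.9,19.7,0],"grip":5},{"rotation":[0,0,-24],"translation":[18.5,25.2,0],"grip":5},{"rotation":[0,0,-30],"translation":[24.7,30.1,0],"grip":5},{"rotation":[0,0,-36],"translation":[31.3,34.4,0],"grip":5},{"rotation":[0,0,-42],"translation":[38.3,37.9,0],"grip":5},{"rotation":[0,0,-48],"translation":[45.7,40.7,0],"grip":5},{"rotation":[0,0,-54],"translation":[53.3,42.7,0],"grip":5},{"rotation":[0,0,-57],"translation":[57.2,43.3,0],"grip":5},{"rotation":[0,0,-57],"translation":[57.2,43.3,0],"grip":5},{"rotation":[0,0,-57],"translation":[57.2,43.3,0],"grip":5}]'
python3 - <<'E'
from h import *
o=readout.get_obs(); print({k:np.round(o[k],3).tolist() for k in("q","ee_pos","tcp_rot","wrist_force","torque","opening")})
p,d=imaging.camera("wrist"); save("w2.png",p)
for t in("lever_tip","collar_axis","lock_mark"):
  for r in spotter.mark_of("wrist",t)[:2]: print(t,r, wrist_at(r["uv"],{"l":.138,"c":.08}[t[0]] if t!="lock_mark" else .085,o["ee_pos"],o["tcp_rot"]).round(4))
E
```

```text
time: 5.85
ee_pos: [0.4912, 0.312, 0.1121]
tcp_rot: [179.8, -0.4, 100.2]
wrist_force: [-3.2, 17.7, 4.5]
opening: 0.0115
grasp_force: 29.2
{'q': [32.28, 8.317, 0.559, 81.947, 0.299, 112.117], 'ee_pos': [0.491, 0.312, 0.112], 'tcp_rot': [179.84, -0.387, 100.164], 'wrist_force': [-3.232, 17.673, 4.478], 'torque': [3.191, 0.57, -0.085], 'opening': 0.012}
lever_tip {'uv': [255.0, 268.2], 'confidence': 0.64} [0.4909 0.3131 0.138 ]
collar_axis {'uv': [257.0, 314.9], 'confidence': 0.92} [0.506  0.2387 0.08  ]
collar_axis {'uv': [440.8, 313.2], 'confidence': 0.73} [0.6712 0.2507 0.08  ]
lock_mark {'uv': [268.0, 174.0], 'confidence': 0.6} [0.493 0.346 0.085]
lock_mark {'uv': [243.7, 302.7], 'confidence': 0.59} [0.4939 0.2523 0.085 ]
```

View pics/w2.png

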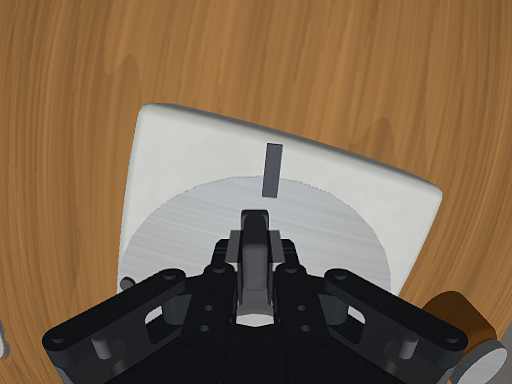

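Run:
```python
from h import *
o=readout.get_obs(); p=cv2.imread("pics/w2.png"); g=p.astype(int).sum(2)
m=np.zeros((384,512),bool); m[135:205,250:295]=g[135:205,250:295]<400
v,u=np.nonzero(m); W=np.array([wrist_at((a,b),.085,o["ee_pos"],o["tcp_rot"])[:2]*1000 for a,b in zip(u,v)],np.float32)
r=cv2.minAreaRect(W); print(len(u),r)
c=W.mean(0); w,e=np.linalg.eigh(np.cov(W.T)); d=e[:,1]*np.sign(e[1,1]); print(c,d,"phi",np.degrees(np.arctan2(d[1],-d[0])),"axis from bar",c-110*d)
# paddle top outline
m=np.zeros((384,512),bool); m[205:262,240:272]=g[205:262,240:272]<130
for row in(213,218,223,228): 
    k=np.nonzero(m[row])[0]; print(row,k.min(),k.max(),wrist_at(((k.min()+k.max())/2,row),.138,o["ee_pos"],o["tcp_rot"]).round(4))
```

```text
909 ((495.0078125, 352.0483703613281), (40.33743667602539, 14.515913009643555), 84.11135864257812)
[494.96103 350.1839 ] [0.00600275 0.99998198] phi 90.34393410920269 axis from bar [494.30072693 240.18588076]
213 242 267 [0.4859 0.3396 0.138 ]
218 245 268 [0.4871 0.3375 0.138 ]
223 244 268 [0.4873 0.3352 0.138 ]
228 244 265 [0.4871 0.3328 0.138 ]
```

```bash
python3 -m jog '[{"rotation":[0,0,-1.5],"translation":[2,2,0],"grip":5},{"rotation":[0,0,-3],"translation":[3.9,3.5,0],"grip":5},{"rotation":[0,0,-4],"translation":[5.2,3.7,0],"grip":5},{"rotation":[0,0,-4],"translation":[5.2,3.7,0],"grip":5},{"rotation":[0,0,-4],"translation":[5.2,3.7,0],"grip":5}]'
```

```text
time: 6.55
ee_pos: [0.4966, 0.3129, 0.112]
tcp_rot: [179.9, -0.1, 96.0]
wrist_force: [-1.2, 2.6, 7.1]
opening: 0.0117
grasp_force: 30.0
```

```bash
python3 -m jog '[{"rotation":[0,0,0],"translation":[0,0,0],"grip":20},{"rotation":[0,0,0],"translation":[0,0,0],"grip":30},{"rotation":[0,0,0],"translation":[0,0,0],"grip":40},{"rotation":[0,0,0],"translation":[0,0,0],"grip":40},{"rotation":[0,0,0],"translation":[0,0,40],"grip":40},{"rotation":[0,0,0],"translation":[0,0,80],"grip":40},{"rotation":[0,0,0],"translation":[-25,0,100],"grip":40},{"rotation":[0,0,0],"translation":[-75,0,100],"grip":40},{"rotation":[0,0,0],"translation":[-95,0,100],"grip":40},{"rotation":[0,0,0],"translation":[-95,0,100],"grip":40}]'
python3 - <<'E'
from h import *
o=readout.get_obs(); print(o["ee_pos"],o["tcp_rot"])
p,d=imaging.camera("wrist"); save("w3.png",p)
t,dt=imaging.camera("top"); save("top3.png",t); np.save("top3.npy",dt)
c=np.zeros((500,800,3),np.uint8)
c[:384,:512]=p; c[:300,512:800]=cv2.resize(t[160:235,110:182],(288,300),interpolation=cv2.INTER_CUBIC); save("c3.png",c)
E
```

```text
time: 7.55
ee_pos: [0.3991, 0.3122, 0.2112]
tcp_rot: [180.0, -0.0, 96.1]
wrist_force: [0.2, 0.2, 0.4]
opening: 0.0403
grasp_force: 0.0
[0.39913272 0.31223807 0.21117346] [ 1.79960010e+02 -3.86330703e-02  9.61417933e+01]
```

View pics/c3.png

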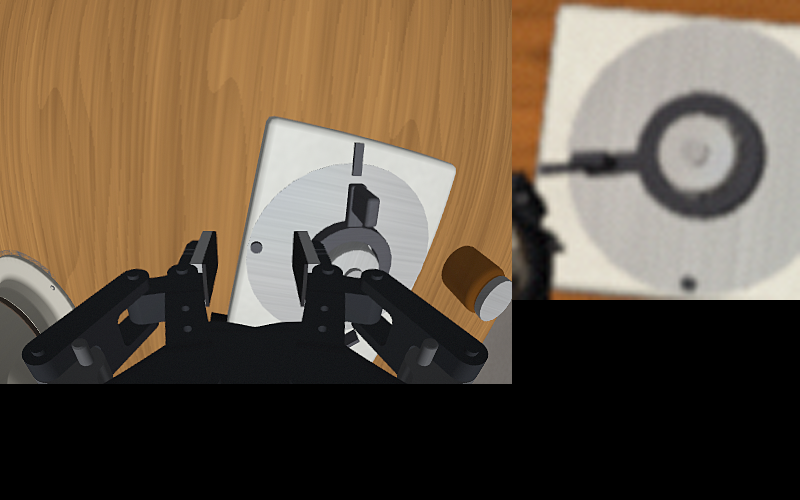

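```bash
cat >> h.py <<'E'
def wrist_px(X,pos,rpy):
    i=imaging.camera_info("wrist"); T=np.eye(4); T[:3,:3]=Ro.from_euler("xyz",rpy,degrees=True).as_matrix(); T[:3,3]=pos
    c=(np.linalg.inv(T@np.array(i["tool_from_camera"]))@np.r_[X,1])[:3]; r=np.hypot(c[0],c[1]); t=np.arctan2(r,c[2])*f_of(i)
    return np.array([i["cx"],i["cy"]])+t*c[:2]/r
E
cat > fit3.py <<'E'
from h import *
import sys
o=readout.get_obs(); pos,rpy=o["ee_pos"],o["tcp_rot"]
p=cv2.imread("pics/w3.png")
def blob(x0,x1,y0,y1):
    g=p[y0:y1,x0:x1].astype(int).sum(2); v,u=np.nonzero(g<380); return np.array([u.mean()+x0,v.mean()+y0]),len(u)
bar,nb=blob(345,372,140,180); but,n2=blob(248,266,238,256)
B=wrist_at(bar,.084,pos,rpy); K=wrist_at(but,.083,pos,rpy); print(bar,nb,B,but,n2,K)
# axis: |B-A|=110 at world phi b, button radius from top: same stove frame
yaw=np.radians(-5.06); 
def dirn(ph): return np.array([-np.cos(ph),np.sin(ph),0])   # ph from -x world towards +y
A=B-.110*dirn(np.radians(80.2)-yaw); A[2]=0; print("axis",A,"button rel (r,phi)",np.hypot(*(K-A)[:2]),np.degrees(np.arctan2((K-A)[1],-(K-A)[0])))
S=4; x0,y0=240,130; im=cv2.resize(p[130:260,240:410],None,fx=S,fy=S,interpolation=cv2.INTER_CUBIC)
def poly(ph,r0,r1,w,z,col):
    d=dirn(ph); t=np.array([d[1],-d[0],0]); pts=[]
    for r,s in((r0,-1),(r1,-1),(r1,1),(r0,1)):
        u=wrist_px(A+d*r+t*s*w/2+[0,0,z],pos,rpy); pts.append([(u[0]+.5-x0)*S,(u[1]+.5-y0)*S])
    cv2.polylines(im,[np.int32(np.round(pts))],True,col,1)
b=np.radians(80.2)-yaw; poly(b,.094,.126,.009,.085,(0,0,255))
ph=b+np.radians(float(sys.argv[1]))
poly(ph,.062,.088,.012,.138,(0,255,0)); poly(ph,.05,.088,.016,.094,(255,0,0))
cv2.imwrite("pics/"+sys.argv[2],im)
E
python3 fit3.py 0 f3.png
```

```text
[357.51702786 158.88235294] 323 [0.49616031 0.3484586  0.084     ] [256.02702703 246.79279279] 111 [0.40928435 0.24733923 0.083     ]
axis [0.50525008 0.23883481 0.        ] button rel (r,phi) 0.09634181844450078 5.064284455348469
```

View pics/f3.png

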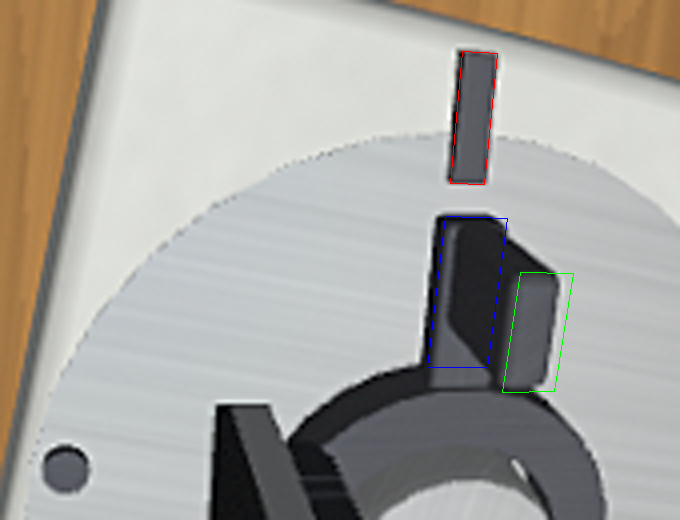

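```bash
python3 fit3.py -2.7 f4.png
```

```text
[357.51702786 158.88235294] 323 [0.49616031 0.3484586  0.084     ] [256.02702703 246.79279279] 111 [0.40928435 0.24733923 0.083     ]
axis [0.50525008 0.23883481 0.        ] button rel (r,phi) 0.09634181844450078 5.064284455348469
```

View pics/f4.png

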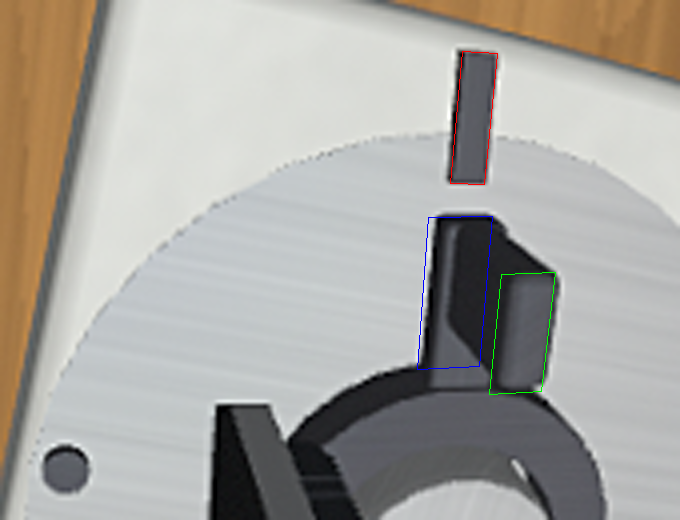

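```bash
python3 -m jog '[{"rotation":[0,0,0],"translation":[45,0,0],"grip":40},{"rotation":[0,0,0],"translation":[85,0,-10],"grip":40},{"rotation":[0,0,0],"translation":[95,0,-50],"grip":40},{"rotation":[0,0,0],"translation":[95,0,-85],"grip":40},{"rotation":[0,0,0],"translation":[95,0,-100],"grip":40},{"rotation":[0,0,0],"translation":[95,0,-100],"grip":25},{"rotation":[0,0,0],"translation":[95,0,-100],"grip":15},{"rotation":[0,0,0],"translation":[95,0,-100],"grip":5},{"rotation":[0,0,0],"translation":[95,0,-100],"grip":5},{"rotation":[0,0,-0.7],"translation":[96,0,-100],"grip":5},{"rotation":[0,0,-1.4],"translation":[97,0.2,-100],"grip":5},{"rotation":[0,0,-1.4],"translation":[97,0.2,-100],"grip":5},{"rotation":[0,0,-1.4],"translation":[97,0.2,-100],"grip":5}]'
python3 -m jog '[{"rotation":[0,0,0],"translation":[0,0,0],"grip":20},{"rotation":[0,0,0],"translation":[0,0,0],"grip":30},{"rotation":[0,0,0],"translation":[0,0,0],"grip":40},{"rotation":[0,0,0],"translation":[0,0,0],"grip":40},{"rotation":[0,0,0],"translation":[0,0,40],"grip":40},{"rotation":[0,0,0],"translation":[0,0,90],"grip":40},{"rotation":[0,0,0],"translation":[-25,0,120],"grip":40},{"rotation":[0,0,0],"translation":[-75,0,120],"grip":40},{"rotation":[0,0,0],"translation":[-97,0,100],"grip":40},{"rotation":[0,0,0],"translation":[-97,0,100],"grip":40}]'
python3 - <<'E'
from h import *
o=readout.get_obs(); print(o["ee_pos"],o["tcp_rot"])
p,d=imaging.camera("wrist"); save("w3.png",p)
E
python3 fit3.py 0 f5.png
```

```text
time: 8.95
ee_pos: [0.4986, 0.3128, 0.1121]
tcp_rot: [179.9, -0.1, 94.6]
wrist_force: [-1.1, -0.4, 8.3]
opening: 0.0112
grasp_force: 34.1
time: 9.95
ee_pos: [0.3983, 0.3119, 0.2088]
tcp_rot: [-179.9, 0.1, 94.7]
wrist_force: [0.0, 0.5, -0.4]
opening: 0.0399
grasp_force: 0.0
[0.39833872 0.31194765 0.20876467] [-1.79870931e+02  6.47656476e-02  9.47485290e+01]
[359.08895706 156.53680982] 326 [0.49650074 0.3485684  0.084     ] [258.78378378 247.38738739] 111 [0.40917787 0.24690153 0.083     ]
axis [0.50559051 0.2389446  0.        ] button rel (r,phi) 0.0967404318875714 4.717925926544385
```

View pics/f5.png

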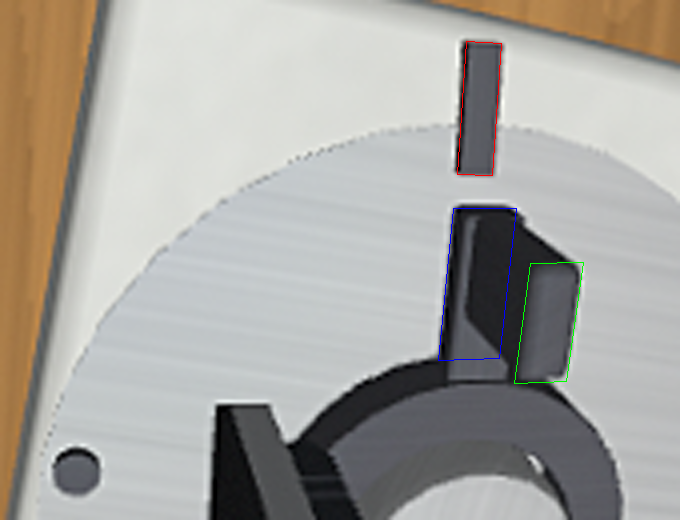

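Picture: the paddle top at (548,322) fits the model for the locked angle, in line with the bar at (480,108). Next is the kettle.

```bash
python3 -m jog '[{"rotation":[0,0,-2],"translation":[0,0,45],"grip":60},{"rotation":[0,0,-8],"translation":[10,-45,80],"grip":75},{"rotation":[0,0,-14],"translation":[20,-90,90],"grip":85},{"rotation":[0,0,-20],"translation":[30,-135,90],"grip":85},{"rotation":[0,0,-26],"translation":[40,-180,90],"grip":85},{"rotation":[0,0,-32],"translation":[50,-225,90],"grip":85},{"rotation":[0,0,-38],"translation":[60,-270,90],"grip":85},{"rotation":[0,0,-44],"translation":[70,-315,90],"grip":85},{"rotation":[0,0,-50],"translation":[80,-360,90],"grip":85},{"rotation":[0,0,-56],"translation":[90,-405,90],"grip":85},{"rotation":[0,0,-59],"translation":[96,-450,90],"grip":85},{"rotation":[0,0,-59],"translation":[101,-495,90],"grip":85},{"rotation":[0,0,-59],"translation":[101,-527,90],"grip":85},{"rotation":[0,0,-59],"translation":[101,-527,90],"grip":85},{"rotation":[0,0,-59],"translation":[101,-527,90],"grip":85}]'
python3 - <<'E'
from h import *
o=readout.get_obs(); pos,rpy=o["ee_pos"],o["tcp_rot"]
p,d=imaging.camera("wrist"); save("w6.png",p); i=imaging.camera_info("wrist"); f=f_of(i)
for t,z in(("kettle_handle",.152),("kettle",0)):
  for r in spotter.mark_of("wrist",t)[:3]: print(t,r,wrist_at(r["uv"],z,pos,rpy).round(4))
v,u=np.mgrid[:384,:512]; x=np.stack([u-i["cx"],v-i["cy"]],-1); rr=np.hypot(x[...,0],x[...,1]); th=rr/f
c=np.concatenate([x/np.maximum(rr,1e-6)[...,None]*np.tan(th)[...,None]*d[...,None],d[...,None]],-1)
T=np.eye(4); T[:3,:3]=Ro.from_euler("xyz",rpy,degrees=True).as_matrix(); T[:3,3]=pos; T=T@np.array(i["tool_from_camera"])
W=c@T[:3,:3].T+T[:3,3]
hsv=cv2.cvtColor(p,cv2.COLOR_RGB2HSV)
near=np.hypot(W[...,0]-.5,W[...,1]+.215)<.06
m=near&(W[...,2]>.145)&(W[...,2]<.175)&(d>0); H=W[m]*1000; print("handle",len(H),H.mean(0),cv2.minAreaRect(H[:,:2].astype(np.float32)))
w,e=np.linalg.eigh(np.cov(H[:,:2].T)); print("dir",np.degrees(np.arctan2(*e[::-1,1])),w)
near=np.hypot(W[...,0]-.5,W[...,1]+.215)<.074
b=near&(W[...,2]>.02)&(W[...,2]<.09)&(d>0); print("body",b.sum(),cv2.minEnclosingCircle((W[b][:,:2]*1000).astype(np.float32)))
E
```

```text
time: 11.5
ee_pos: [0.5024, -0.216, 0.3001]
tcp_rot: [-180.0, 0.0, 35.5]
wrist_force: [-0.3, -0.6, 0.6]
opening: 0.0845
grasp_force: 0.0
kettle_handle {'uv': [502.0, 164.4], 'confidence': 0.83} [ 0.7089 -0.4647  0.152 ]
kettle_handle {'uv': [253.9, 181.7], 'confidence': 0.59} [ 0.4991 -0.2168  0.152 ]
kettle_handle {'uv': [396.9, 292.3], 'confidence': 0.56} [ 0.4875 -0.4537  0.152 ]
kettle {'uv': [247.6, 156.4], 'confidence': 0.9} [ 0.4936 -0.2084  0.    ]
kettle {'uv': [446.9, 144.8], 'confidence': 0.9} [ 0.7179 -0.4717  0.    ]
kettle {'uv': [170.9, 273.0], 'confidence': 0.62} [ 0.2439 -0.2154  0.    ]
handle 1551 [ 501.30811984 -213.78965661  159.65506115] ((499.6183776855469, -214.60586547851562), (95.9902114868164, 17.288196563720703), 35.81301498413086)
dir -144.1072451838096 [ 24.06073932 677.20150792]
body 3401 ((504.2218933105469, -210.71148681640625), 67.71482849121094)
```

View pics/w6.png

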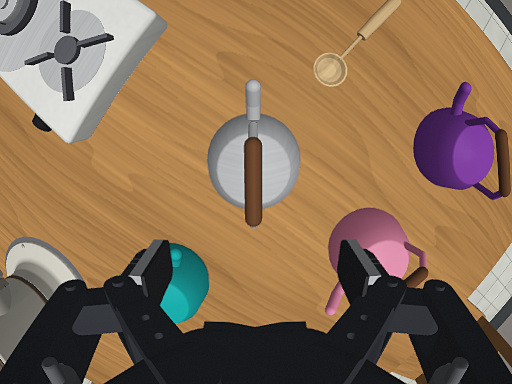

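Picture: the grey steel kettle is centred at (254,165), its handle runs vertically in the image from row 140 to 225, and the spout is at (253,95).

```bash
python3 -m jog '[{"rotation":[0,0,0.4],"translation":[-3,1,-45],"grip":85},{"rotation":[0,0,0.4],"translation":[-3,1,-90],"grip":85},{"rotation":[0,0,0.4],"translation":[-3,1,-130],"grip":70},{"rotation":[0,0,0.4],"translation":[-3,1,-155],"grip":60},{"rotation":[0,0,0.4],"translation":[-3,1,-170],"grip":60},{"rotation":[0,0,0.4],"translation":[-3,1,-170],"grip":60},{"rotation":[0,0,0.4],"translation":[-3,1,-170],"grip":45},{"rotation":[0,0,0.4],"translation":[-3,1,-170],"grip":30},{"rotation":[0,0,0.4],"translation":[-3,1,-170],"grip":22},{"rotation":[0,0,0.4],"translation":[-3,1,-170],"grip":12},{"rotation":[0,0,0.4],"translation":[-3,1,-170],"grip":10},{"rotation":[0,0,0.4],"translation":[-3,1,-170],"grip":10},{"rotation":[0,0,0.4],"translation":[-3,1,-170],"grip":10}]' 70
```

```text
time: 12.95
ee_pos: [0.5, -0.2143, 0.1317]
tcp_rot: [179.8, -0.1, 36.0]
wrist_force: [2.7, -2.9, 6.4]
opening: 0.0162
grasp_force: 68.2
```

```bash
python3 -m jog '[{"rotation":[0,0,0],"translation":[0,0,4],"grip":10},{"rotation":[0,0,0],"translation":[0,0,12],"grip":10},{"rotation":[0,0,0],"translation":[0,0,25],"grip":10},{"rotation":[0,0,0],"translation":[0,0,45],"grip":10},{"rotation":[0,0,0],"translation":[0,0,65],"grip":10},{"rotation":[0,0,0],"translation":[0,0,85],"grip":10},{"rotation":[0,0,0],"translation":[0,0,105],"grip":10},{"rotation":[0,0,0],"translation":[0,0,125],"grip":10},{"rotation":[0,0,0],"translation":[0,0,140],"grip":10},{"rotation":[0,0,0],"translation":[0,0,145],"grip":10},{"rotation":[0,0,0],"translation":[0,0,145],"grip":10}]'
python3 - <<'E'
from h import *
o=readout.get_obs(); pos,rpy=o["ee_pos"],o["tcp_rot"]; imaging.camera("wrist")
for t,z in(("kettle_handle",pos[2]+.02),("trivet",.1)):
  for r in spotter.mark_of("wrist",t)[:3]: print(t,r,wrist_at(r["uv"],z,pos,rpy).round(4))
print(pos,rpy,o["torque"],o["opening"])
E
```

```text
time: 14.05
ee_pos: [0.4993, -0.2137, 0.2761]
tcp_rot: [180.0, -0.0, 36.1]
wrist_force: [0.6, -0.3, -5.1]
opening: 0.0161
grasp_force: 68.5
kettle_handle {'uv': [408.6, 302.0], 'confidence': 0.94} [ 0.5264 -0.3029  0.2961]
kettle_handle {'uv': [255.2, 269.9], 'confidence': 0.62} [ 0.4962 -0.2157  0.2961]
trivet {'uv': [51.5, 40.3], 'confidence': 0.58} [0.4915 0.0955 0.1   ]
[ 0.49927723 -0.2136629   0.2760681 ] [ 1.79950772e+02 -3.18865771e-02  3.60537803e+01] [-0.01516882 -0.00745682  0.01925036] 0.016102321566560402
```

```bash
python3 -m jog '[{"rotation":[0,0,0],"translation":[0,6,0],"grip":10},{"rotation":[0,0,0],"translation":[0,18,0],"grip":10},{"rotation":[0,0,0],"translation":[-1,36,0],"grip":10},{"rotation":[0,0,0],"translation":[-2,60,0],"grip":10},{"rotation":[0,0,0],"translation":[-2,88,0],"grip":10},{"rotation":[0,0,0],"translation":[-3,116,0],"grip":10},{"rotation":[0,0,0],"translation":[-4,144,0],"grip":10},{"rotation":[0,0,0],"translation":[-4,172,0],"grip":10},{"rotation":[0,0,0],"translation":[-5,200,0],"grip":10},{"rotation":[0,0,0],"translation":[-6,228,0],"grip":10},{"rotation":[0,0,0],"translation":[-7,254,0],"grip":10},{"rotation":[0,0,0],"translation":[-7.5,276,0],"grip":10},{"rotation":[0,0,0],"translation":[-7.8,291,0],"grip":10},{"rotation":[0,0,0],"translation":[-7.8,300,0],"grip":10},{"rotation":[0,0,0],"translation":[-7.8,302.7,0],"grip":10},{"rotation":[0,0,0],"translation":[-7.8,302.7,0],"grip":10},{"rotation":[0,0,0],"translation":[-7.8,302.7,0],"grip":10},{"rotation":[0,0,0],"translation":[-7.8,302.7,0],"grip":10}]'
cat > body.py <<'E'
from h import *
o=readout.get_obs(); print(o["ee_pos"],o["tcp_rot"]); ze=o["ee_pos"][2]
# where the kettle's tops of both cameras say its body is
import sys; zb=float(sys.argv[1])
for cam in("top","scene"):
    p,d=imaging.camera(cam); save(cam+sys.argv[2]+".png",p)
    v,u=np.mgrid[:384,:512]; P=world(cam,np.c_[u.ravel(),v.ravel()],d.ravel()).reshape(384,512,3)
    near=np.hypot(P[...,0]-.49,P[...,1]-.087)<.13
    b=near&(P[...,2]>zb+.02)&(P[...,2]<zb+.11)
    X=P[b]
    # silhouette-free: fit circle to points in height bands
    from scipy.optimize import least_squares
    for lo,hi in((.02,.035),(.035,.05),(.05,.065),(.065,.08)):
        Y=X[(X[:,2]>zb+lo)&(X[:,2]<zb+hi)][:,:2]
        if len(Y)<20: continue
        Rf=lambda q:np.hypot(Y[:,0]-q[0],Y[:,1]-q[1])-q[2]
        r=least_squares(Rf,[.49,.087,.065],loss="soft_l1",f_scale=.002); print(cam,lo,len(Y),r.x.round(4))
E
python3 body.py .144 7
```

```text
time: 16.0
ee_pos: [0.4913, 0.0885, 0.2753]
tcp_rot: [180.0, 0.0, 36.0]
wrist_force: [-0.3, -0.1, -4.8]
opening: 0.0158
grasp_force: 68.5
[0.49130588 0.0884898  0.27528968] [1.79994366e+02 4.66304814e-03 3.59990065e+01]
top 0.02 65 [0.4896 0.0836 0.0659]
top 0.035 64 [0.4893 0.0839 0.0636]
top 0.05 79 [0.4896 0.0838 0.0605]
top 0.065 160 [0.4904 0.0866 0.0565]
scene 0.02 187 [0.4881 0.0855 0.0663]
scene 0.035 162 [0.4885 0.0857 0.0633]
scene 0.05 157 [0.4887 0.0858 0.0602]
scene 0.065 252 [0.4882 0.0857 0.0547]
```

```bash
python3 -m jog '[{"rotation":[0,0,0],"translation":[0.3,0.5,-5],"grip":10},{"rotation":[0,0,0],"translation":[0.7,1,-13],"grip":10},{"rotation":[0,0,0],"translation":[0.7,1,-22],"grip":10},{"rotation":[0,0,0],"translation":[0.7,1,-30],"grip":10},{"rotation":[0,0,0],"translation":[0.7,1,-35],"grip":10},{"rotation":[0,0,0],"translation":[0.7,1,-38],"grip":10},{"rotation":[0,0,0],"translation":[0.7,1,-40],"grip":10},{"rotation":[0,0,0],"translation":[0.7,1,-41],"grip":10},{"rotation":[0,0,0],"translation":[0.7,1,-41],"grip":10}]'
```

```text
time: 17.0
ee_pos: [0.492, 0.0901, 0.2344]
tcp_rot: [180.0, -0.0, 36.0]
wrist_force: [0.2, 0.2, -5.6]
opening: 0.0158
grasp_force: 68.5
```

```bash
python3 -m jog '[{"rotation":[0,0,0],"translation":[0,0,-0.7],"grip":10},{"rotation":[0,0,0],"translation":[0,0,-1.4],"grip":10},{"rotation":[0,0,0],"translation":[0,0,-2],"grip":10},{"rotation":[0,0,0],"translation":[0,0,-2],"grip":10}]'
```

```text
time: 17.4
ee_pos: [0.492, 0.0901, 0.2322]
tcp_rot: [-180.0, 0.0, 36.0]
wrist_force: [0.0, -0.2, -5.6]
opening: 0.0159
grasp_force: 68.5
```

```bash
python3 -m jog '[{"rotation":[0,0,0],"translation":[0,0,-0.6],"grip":10},{"rotation":[0,0,0],"translation":[0,0,-1.2],"grip":10},{"rotation":[0,0,0],"translation":[0,0,-1.8],"grip":10},{"rotation":[0,0,0],"translation":[0,0,-1.8],"grip":10}]'
```

```text
time: 17.8
ee_pos: [0.4925, 0.0899, 0.2314]
tcp_rot: [179.9, -0.1, 36.0]
wrist_force: [2.0, -2.9, 4.6]
opening: 0.0158
grasp_force: 69.5
```

```bash
python3 body.py .1 8; python3 -m jog '[{"rotation":[0,0,0],"translation":[0,0,0],"grip":17},{"rotation":[0,0,0],"translation":[0,0,0],"grip":20},{"rotation":[0,0,0],"translation":[0,0,0],"grip":26},{"rotation":[0,0,0],"translation":[0,0,0],"grip":34},{"rotation":[0,0,0],"translation":[0,0,0],"grip":44},{"rotation":[0,0,0],"translation":[0,0,0],"grip":50},{"rotation":[0,0,0],"translation":[0,0,0],"grip":50},{"rotation":[0,0,0],"translation":[0,0,20],"grip":50},{"rotation":[0,0,0],"translation":[0,0,50],"grip":50},{"rotation":[0,0,0],"translation":[0,0,90],"grip":50},{"rotation":[0,0,0],"translation":[0,0,120],"grip":50},{"rotation":[0,0,0],"translation":[-40,-30,130],"grip":50},{"rotation":[0,0,0],"translation":[-80,-60,130],"grip":50},{"rotation":[0,0,0],"translation":[-120,-100,130],"grip":50},{"rotation":[0,0,0],"translation":[-130,-145,130],"grip":50},{"rotation":[0,0,0],"translation":[-130,-190,130],"grip":50},{"rotation":[0,0,0],"translation":[-130,-190,130],"grip":50},{"rotation":[0,0,0],"translation":[-130,-190,130],"grip":50}]' 20
python3 body.py .1 9
python3 - <<'E'
from h import *
for c,n in(("top","top9.png"),):
    a=cv2.imread("pics/top9.png"); b=cv2.imread("pics/scene9.png")
c=np.zeros((600,800,3),np.uint8); c[:300,:420]=cv2.resize(a[155:255,105:245],(420,300)); c[:300,420:780]=cv2.resize(a[80:310,270:420],(196,300))[:,:196].copy() if False else 0
c[300:600,:400]=cv2.resize(b[150:315,180:400],(400,300)); c[300:600,400:800]=cv2.resize(a[60:360,100:500],(400,300)); cv2.imwrite("pics/fin.png",c)
E
```

```text
[0.49246481 0.08992241 0.23143957] [ 1.79922579e+02 -9.80921089e-02  3.60385695e+01]
top 0.02 56 [0.4905 0.0855 0.0664]
top 0.035 67 [0.4904 0.0858 0.0639]
top 0.05 59 [0.4903 0.0852 0.0605]
top 0.065 146 [0.4904 0.0861 0.0556]
scene 0.02 167 [0.4889 0.0869 0.0662]
scene 0.035 145 [0.4893 0.0875 0.0631]
scene 0.05 147 [0.4888 0.0872 0.0609]
scene 0.065 245 [0.4892 0.0874 0.0547]
time: 19.7
ee_pos: [0.3617, -0.1008, 0.3605]
tcp_rot: [-180.0, -0.0, 35.8]
wrist_force: [-0.0, 0.3, -0.4]
opening: 0.0497
grasp_force: 0.0
[ 0.36168578 -0.10083599  0.36052641] [-1.79993342e+02 -1.18768945e-02  3.58422285e+01]
top 0.02 94 [0.4907 0.0854 0.0662]
top 0.035 94 [0.4906 0.0851 0.0635]
top 0.05 137 [0.4904 0.085  0.0602]
top 0.065 367 [0.4919 0.0858 0.0551]
scene 0.02 170 [0.4886 0.087  0.0664]
scene 0.035 149 [0.4889 0.0871 0.0635]
scene 0.05 151 [0.4885 0.0867 0.061 ]
scene 0.065 243 [0.4899 0.0875 0.0543]
```

View pics/fin.png

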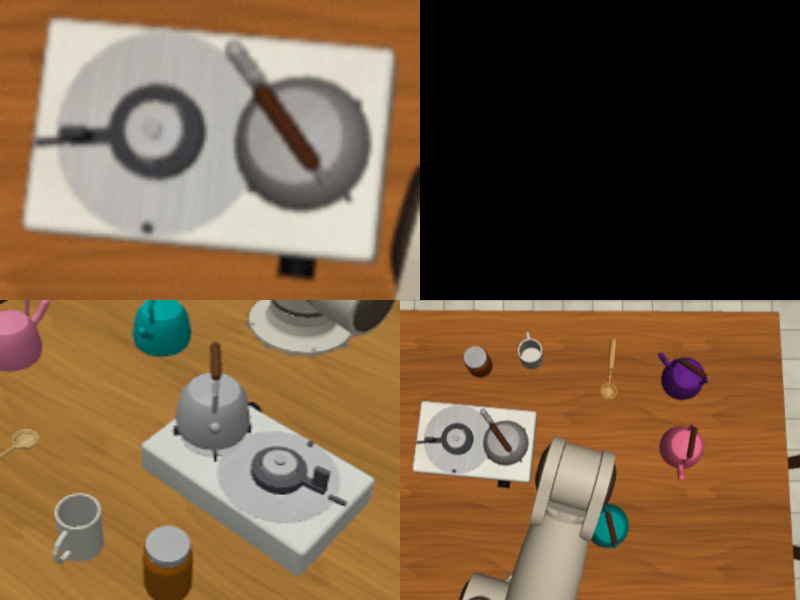

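The last picture shows the kettle upright on the prongs (crop 303,142), within about 1 mm of the trivet centre measured by the same camera. The lever (75,135) is in line with the bar (45,141), and the other things have not moved.

```bash
python3 -c "from workcell import bot; print(bot.job_done())"
```

```text
the job is handed in; nothing more can be done
None
```

I turned the collar until its lever lined up with the raised bar, then set the steel kettle down upright within about 1 mm of the prongs' centre; the other things were left alone, and I handed the job in at about 20 s.

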